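# Let the dowel perches out of the rocker-gate dispenser

### The job

With the fingertips, push the dispenser's catch tray fully home under the chute mouth, then press down the paddle of the rocking lever so its other end lifts the gate, and keep it down until all three dowel perches have rolled out into the tray. Then let the lever go so that the gate falls shut, and move clear. Only push and press: pick nothing up, do not touch the dowels, and leave the loose things round about undisturbed.

Things in the scene. Friction and masses are not known exactly. Their poses are not given: they have to be found in the camera images.
- dispenser: Wooden perch dispenser fixed to the bench. Origin: centre of the dispenser at bench height, straight below the lever's pivot. Its x axis points downhill along the chute, from the paddle end to the gate and tray end; y points to the side the tray slides out to; z up. Posts, 26 wide in x and up to 132 tall, stand at y = +-52. Nothing of it is higher than 140.
- paddle (a point): Centre of the top of the lever's flat press paddle, 44 (dispenser x) x 52 (y), about 131 above the bench with the gate shut; it is the lever end away from the tray, 100 to the -x side of the pivot. Free space of over 60 under it. It goes down about 30 at full travel.
- lever (a joint): Rocking lever, rad: 0 = paddle up and gate shut (a spring returns it), 0.32 = stop, gate fully up. The dowels begin to pass at about 0.15, freely from 0.2 on. The paddle needs about 2.5 N to start and 4.5 N at the stop.
- gate_edge (a point): Middle of the lower edge of the gate, a 68 wide board fixed to the other end of the lever, 83 to the +x side of the pivot; shut, it stands about 5 above the chute floor.
- tray (a joint): Slide of the catch tray along the dispenser's +y, m: 0 = fully home against its stop, under the chute mouth; 0.09 = farthest out. Moves with about 1.5 N of friction and stays where it is left; it cannot be lifted off.
- tray_in (a point): Centre of the catch tray's inner floor, 16 above the bench. Inside 64 (dispenser x) x 96 (y), walls 4 thick and 28 deep, the far +x wall 56 deep; its axes are the dispenser's.
- push_face (a point): Centre of the outer face of the upright push board at the end of the tray's tongue (52 wide along dispenser x, 10 thick, spanning 12 to 64 above the bench); this point is 42 above the bench, 91 to the +y side of the tray centre. Push this face towards the dispenser's -y.
- dowel1_center (a point): Centre of oak dowel perch 1, 16 thick, 70 long, loose; the three lie side by side across the chute behind the gate at the start and roll out by themselves within about 1 s when it is lifted.
- dowel2_center (a point): Centre of oak dowel perch 2, 16 thick, 70 long, loose; the three lie side by side across the chute behind the gate at the start and roll out by themselves within about 1 s when it is lifted.
- dowel3_center (a point): Centre of oak dowel perch 3, 16 thick, 70 long, loose; the three lie side by side across the chute behind the gate at the start and roll out by themselves within about 1 s when it is lifted.
- plane: Bystander: steel block plane, 160 x 50 x 50, loose.
- hook_eye: Bystander: tarnished brass hook and eye, about 115 long, 6 thick, lying loose beside the dispenser.
- finial: Bystander: turned wooden roof finial, 32 across, 52 tall, standing loose beside the dispenser.
- pot: Bystander: small open terracotta pot, 72 across, 65 tall, loose beside the dispenser.
- glue: Bystander: white glue bottle, 52 across, 130 tall, loose.
- roof_panel: Bystander: flat wooden roof panel, 130 x 120 x 10, loose.
- screwdriver: Bystander: screwdriver lying loose.

How it is judged:
On the way, in this order (a step that is already met when the one before it is completed fails the run):
1. the tray is fully home before the gate is lifted (value of joint tray below 0.008 m and value of joint lever below 0.04 rad), for 0.1 s.
2. the fingers press the paddle and the gate starts to lift (value of joint lever above 0.06 rad and contact force between the fingers and lever above 0.5 N and horizontal distance between the grasp point and paddle below 0.07 m), for 0.02 s.
3. all three dowels lie in the tray (x of dowel1_center in the frame of tray_in between -0.032 and 0.032 m and y of dowel1_center in the frame of tray_in between -0.04 and 0.04 m and z of each of dowel1_center, dowel2_center, dowel3_center in the frame of tray_in below 0.032 m and x of dowel2_center in the frame of tray_in between -0.032 and 0.032 m and y of dowel2_center in the frame of tray_in between -0.04 and 0.04 m and x of dowel3_center in the frame of tray_in between -0.032 and 0.032 m and y of dowel3_center in the frame of tray_in between -0.04 and 0.04 m), for 0.1 s.
At the end, for the whole second after the job is handed in: The tray is within 8 mm of its home stop, the lever is back within 0.03 rad of shut, and the three dowels rest in the tray: their centres within 32 mm (x) and 40 mm (y) of its centre and less than 32 mm above its floor, slower than 0.05 m/s (all of step 3 and value of joint tray below 0.008 m and value of joint lever below 0.03 rad and linear speed of each of dowel1, dowel2, dowel3 below 0.05 m/s); the robot touches nothing.
It fails at once if the robot touches a dowel (contact force between any of the arm, the fingers and dowel1 above 0.3 N or contact force between any of the arm, the fingers and dowel2 above 0.3 N or contact force between any of the arm, the fingers and dowel3 above 0.3 N).
It fails at once if a dowel is lifted or carried (height (world z) of any of dowel1_center, dowel2_center, dowel3_center above 0.13 m).
It fails at once if a loose thing round about is moved more than 20 mm (distance of any of plane, hook_eye, finial, pot, glue, roof_panel, screwdriver from where it was at the start of the episode above 0.02 m).
It also fails if it takes over 45 s, if anything falls off the work surface, if the arm or the gripper's body presses on something with over 40 N, if the wrist force passes 120 N, or if a joint passes its speed limit or range.

### The arm

A 7-joint arm with a two-finger parallel gripper is mounted at the origin on the work surface. World frame = base frame: x ahead of the robot, y to its left, z up, the work surface at z = 0. Lengths are in m, angles in rad, forces in N, time in s.
With the tool pointing down it reaches from about 0.4 to 0.9 m from the base axis. Payload 5.5 kg.
Tool frame: the origin (TCP) lies at the very end of the fingers, on their centre line; the grasp point (between the pads) lies 19 mm behind it; z points along the fingers, y is the line along which they close (so a half turn about z gives the same grasp; the last joint's range is limited). The gripper opens to 85 mm and grips with 20 to 120 N. Pads are 22 mm wide; open, the fingers measure 114 mm over their backs; the gripper's body (76 mm by 85 mm) begins 54 mm behind the grasp point. The pads swing forward as they close: fully open they stand 13 mm farther back than shut.
Start: joints at [1.363, 0.501, -0.427, 1.55, 0.221, 1.138, -0.21], TCP at [0.295, -0.579, 0.231] pointing down, gripper open.
Joint ranges: [-2.88, 2.88], [-0.31, 2.03], [-1.54, 1.56], [0.2, 2.42], [-1.41, 4.55], [0.19, 2.02], [-2.57, 2.57]. Speed limits (rad/s): [2.57, 2.57, 3.14, 3.14, 3.14, 3.14, 3.14].

### API

Orientations are given as [roll, pitch, yaw] about the fixed x, y, z axes, in that order (R = Rz(yaw) Ry(pitch) Rx(roll)).
In Python, from plant import robot gives the robot as it stands.
- The arm moves only by the tool send_rows, never from a script. Its argument "rows" is a list of rows, each an object with "offset": the shift along the tool's x, y, z in mm, a list of three; "roll": the turn about the tool's z in rad; "hand": the closure, from 0 (fully open) to 1 (shut). A call has 1 to 20 rows; each row is the pose to reach, as a shift and turn from the pose commanded when the call began, along the tool's axes at that moment; what a row does not reach only later rows make up. A row lasts 1/12 s, in which the tool goes at most 41.7 mm and 7.16 degrees, less where a joint would pass 70% of its speed; a pose out of reach is approached as far as the arm can. A call with a gripper value outside its range is refused whole. The fingers move at their own pace and stop on an object; the grip force is fixed at half the most. Time passes only in rows, so rows that repeat a pose let the fingers close. It gives the time, the measured TCP pose, the force, the opening and the grip force at its end, in the units of the state.
- robot.sense(): the state, without advancing time (a new reading comes with each control period).
- robot.grab_frame(name): name is "side" or "top" or "wrist"; returns a dict with "pixels" (420x560x3 uint8, red, green, blue), "K" (3x3 intrinsics, pixels), "k1" (the pictures are not rectified: a ray, as slopes to the right and down, at radius r is drawn at 1 + k1 r^2 times it, then the intrinsics apply), "camera_from_world" (4x4, takes a point from world to camera coordinates). Camera axes: x right, y up, looking along -z (the intrinsics and any distortion apply to the point x, -y, -z); pixel columns grow to the right and rows downward; lengths in m; the calibration is good to about 2 mm. A picture is of the moment at which its call begins. There is no depth.
- robot.close_job(): hands the job in; it is judged then, once.
The state is a dict: "time": time; "joint_positions": joint angles; "dq": joint speeds; "joint_efforts": joint torques, N m; "tool_pos": TCP position; "orientation": TCP orientation; "wrist_force": force on the tool from outside, world axes, zero at the start; "moment": the same for the moment, N m; "width": finger opening in m; "finger_force": force on a finger pad.
Only numpy, scipy, OpenCV 4.12 (cv2) and the standard library are available. Lean on these libraries where they do the work, as an engineer would, in place of code of your own. Each camera call takes 0.05 s, during which the arm holds its last target. There are 200 camera calls.

## Working session

There is one attempt and no reset: what is moved stays moved. The work goes in short steps, Python scripts to look and compute and a tool call to move; the robot and the scene stay as the last step left them, time stands still between calls to the robot, and variables do not carry over. Pictures are saved under pics/ and viewed, at most 10 in all, crops included, and the job is handed in when it is done.

Besides the shell and the picture viewer there is one more tool, called after ">>>" in YAML: its name, and indented under it one key for each argument. send_rows: Moves the arm, as the interface text tells. Its arguments: {"type":"object","properties":{"rows":{"type":"array"}},"required":["rows"]}

```bash
mkdir -p pics
cat > h.py <<'E'
import numpy as np, cv2, pickle
from plant import robot
def grab(n):
    f=robot.grab_frame(n); pickle.dump(f,open(f'pics/{n}.pkl','wb')); return f
def load(n): return pickle.load(open(f'pics/{n}.pkl','rb'))
def ray(f,u,v):
    K=np.array(f['K']);k=f['k1'];d=np.array([(u-K[0,2])/K[0,0],(v-K[1,2])/K[1,1]]);p=d.copy()
    for _ in range(30): p=d/(1+k*(p@p))
    T=np.array(f['camera_from_world']);R=T[:3,:3]
    return -R.T@T[:3,3], R.T@np.array([p[0],-p[1],-1])
def atz(f,u,v,z):
    c,d=ray(f,u,v); return c+d*(z-c[2])/d[2]
def proj(f,P):
    T=np.array(f['camera_from_world']);q=T[:3,:3]@np.array(P)+T[:3,3];p=np.array([q[0],-q[1]])/-q[2]
    p=p*(1+f['k1']*(p@p));K=np.array(f['K']);return np.array([K[0,0]*p[0]+K[0,2],K[1,1]*p[1]+K[1,2]])
E
python3 - <<'E'
from h import *
for n in('top','side'):
    f=grab(n); cv2.imwrite(f'pics/{n}0.png',cv2.resize(f['pixels'][:,:,::-1],(784,588),interpolation=cv2.INTER_CUBIC))
    print(n,ray(f,280,210),f['K'][0][0],f['k1'])
s=robot.sense();print(s['time'],s['tool_pos'],s['orientation'],s['wrist_force'],s['width'])
E
```

```text
top (array([0.28824943, 0.00311532, 1.53492989]), array([ 0.16640483, -0.01921254, -0.98588568])) 505.880123603601 -0.03329991028327041
side (array([ 0.40392586, -0.71322948,  0.94932081]), array([ 0.10989891,  0.63807393, -0.7621648 ])) 421.09411689777613 -0.002171202736312986
0.1 [ 0.29452374 -0.57874231  0.23035894] [-3.13983315e+00 -5.20865705e-05  4.70853119e-01] [-0.27386358  0.26104733 -0.66850321] 0.08545521227028888
```

View pics/top0.png

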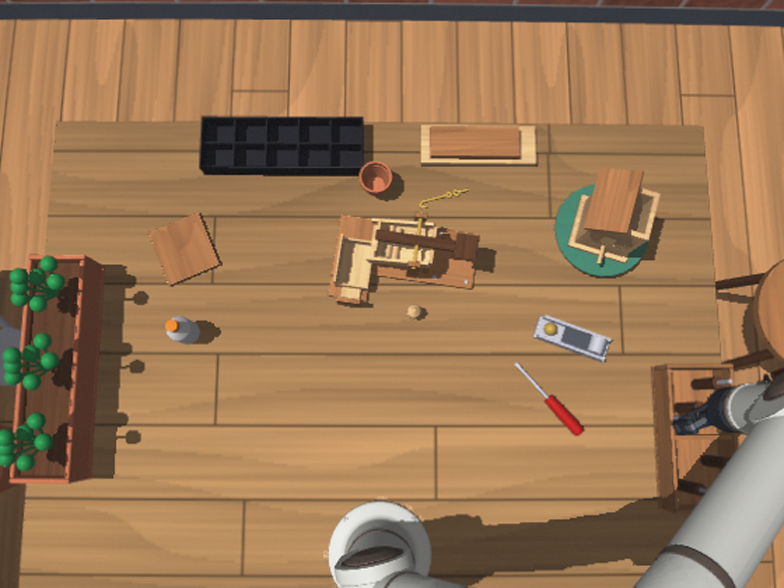

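View pics/side0.png

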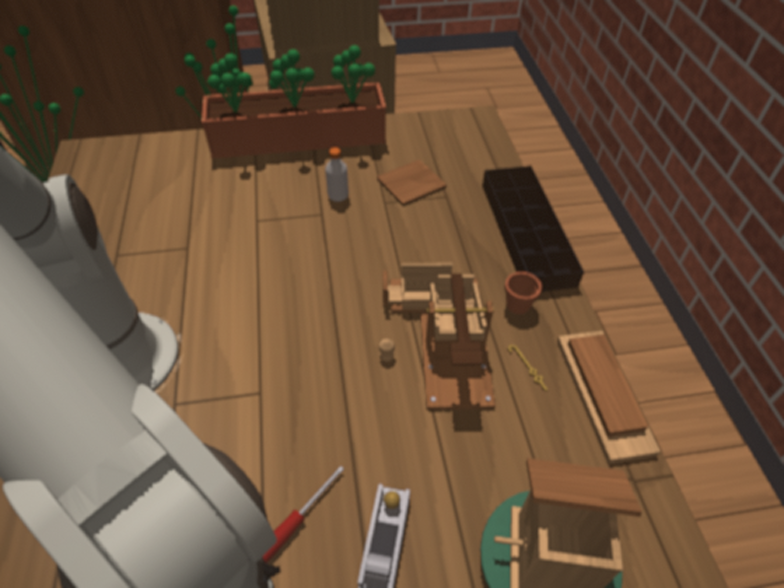

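The top picture shows the dispenser around (400,255), with the paddle at about (465,243) and the tray at about (352,260). The push board at about (352,297) faces the robot, so dispenser +x is roughly world +y and dispenser +y is roughly world -x. The finial is at (414,312) and the pot at (376,178). I'll enlarge both views.

Run:
```python
from h import *
f=load('top');c=f['pixels'][145:225,225:350,::-1];cv2.imwrite('pics/topc.png',cv2.resize(c,None,fx=6,fy=6,interpolation=cv2.INTER_CUBIC))
f=load('side');c=f['pixels'][180:300,265:400,::-1];cv2.imwrite('pics/sidec.png',cv2.resize(c,None,fx=5,fy=5,interpolation=cv2.INTER_CUBIC))
```

```text
(no output)
```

View pics/topc.png

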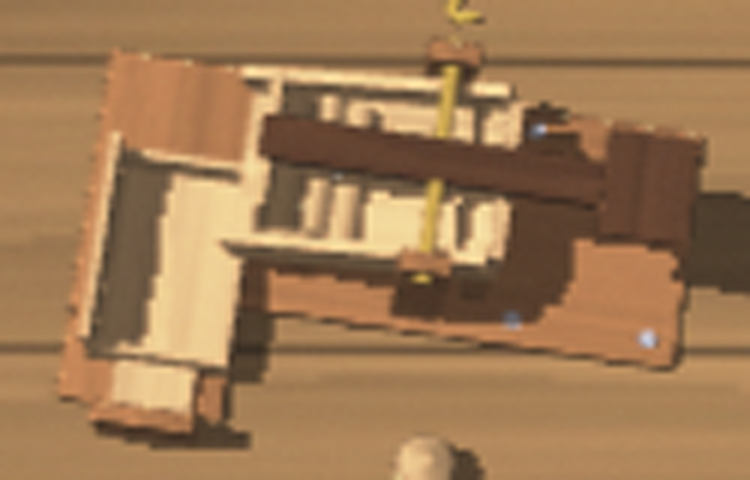

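View pics/sidec.png

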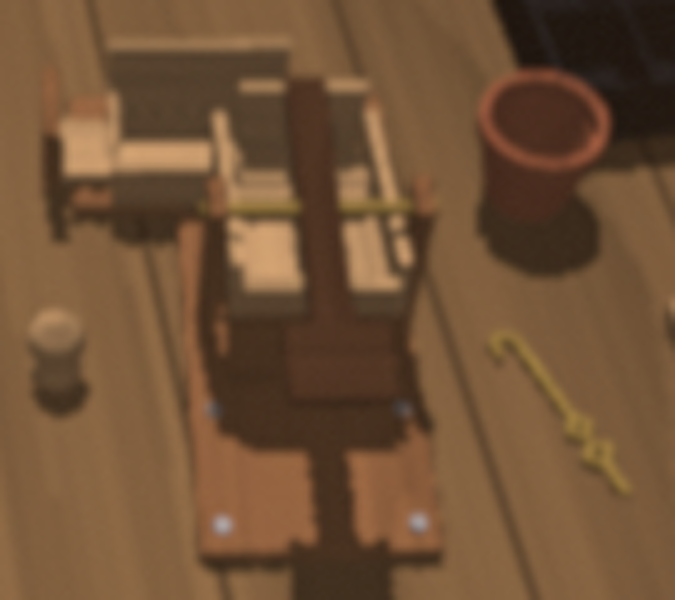

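The crops show the post tops at top-crop (454,50) and (425,258). The paddle corners are (610,125), (705,140), (690,248) and (600,235). The push board's top runs from about (92,408) to (195,425). I'll convert these and check them against the given sizes.

Run:
```python
from h import *
np.set_printoptions(precision=4,suppress=True)
f=load('top');t=lambda u,v,z:atz(f,225+u/6-.4,145+v/6-.4,z)
P1,P2=t(454,52,.132),t(425,262,.132); print('posts',P1,P2,np.linalg.norm(P1-P2))
pc=[t(*q,.131) for q in((610,125),(705,140),(690,248),(600,235))];pad=np.mean(pc,0);print('paddle',pad,[np.linalg.norm(pc[i]-pc[i-1]) for i in range(4)])
O=(P1+P2)/2;ex=O-pad;print('dist',np.linalg.norm(ex[:2]),'yaw',np.arctan2(ex[1],ex[0]),'yaw posts',np.arctan2(*(P2-P1)[[1,0]])-np.pi/2+2*np.pi)
g=load('side');s=lambda u,v,z:atz(g,265+u/5-.4,180+v/5-.4,z)
sp=[s(*q,.131) for q in((290,350),(395,350),(398,400),(292,400))];print('paddle side',np.mean(sp,0))
print('posts side',s(428,178,.132),s(215,180,.132))
b=[t(*q,.064) for q in((92,408),(195,425))];print('board top mid-lines',b)
print('tray far wall outer base',t(65,395,.0),'finial top',t(425,445,.052),'pot', s(545,118,.065),'hook',s(500,345,.003),s(630,490,.003),'plane',atz(f,545/1.4,333/1.4,.03))
y=np.arctan2(ex[1],ex[0])
for y in(1.71,):
  R=np.array([[np.cos(y),-np.sin(y)],[np.sin(y),np.cos(y)]])
  for n,q in(('board',b[0]),('board',b[1]),('finial',t(425,445,.052)),('pad',pad),('hook',s(500,345,.003))): print(n,R.T@(q-O)[:2])
```

```text
posts [ 0.6904 -0.0823  0.132 ] [ 0.5877 -0.0679  0.132 ] 0.10370320197524464
paddle [ 0.625  -0.1759  0.131 ] [np.float64(0.05402116175538431), np.float64(0.045862832715102365), np.float64(0.053356383084263166), np.float64(0.04309608228367115)]
dist 0.10171247931215921 yaw 1.431713837935917 yaw posts 7.715068413588329
paddle side [ 0.6238 -0.1825  0.131 ]
posts side [ 0.6944 -0.0729  0.132 ] [ 0.5876 -0.0578  0.132 ]
board top mid-lines [array([0.5283, 0.0924, 0.064 ]), array([0.52  , 0.0418, 0.064 ])]
tray far wall outer base [0.5454 0.1102 0.    ] finial top [ 0.5124 -0.0716  0.052 ] pot [0.7948 0.0121 0.065 ] hook [ 0.7479 -0.0935  0.003 ] [ 0.7888 -0.1931  0.003 ] plane [ 0.4587 -0.3547  0.03  ]
board [0.1813 0.0864]
board [0.1323 0.1016]
finial [0.0211 0.125 ]
pad [-0.0978  0.0279]
hook [-0.0333 -0.1053]
```

>>> send_rows:
  rows:
    - {"offset":[57,-63,0],"roll":0.08,"hand":1}
    - {"offset":[114,-125,0],"roll":0.15,"hand":1}
    - {"offset":[171,-188,0],"roll":0.23,"hand":1}
    - {"offset":[228,-251,0],"roll":0.31,"hand":1}
    - {"offset":[285,-314,0],"roll":0.38,"hand":1}
    - {"offset":[342,-377,0],"roll":0.46,"hand":1}
    - {"offset":[400,-440,0],"roll":0.54,"hand":1}
    - {"offset":[455,-501,0],"roll":0.61,"hand":1}
    - {"offset":[455,-501,0],"roll":0.61,"hand":1}
    - {"offset":[455,-501,0],"roll":0.61,"hand":1}
    - {"offset":[455,-501,0],"roll":0.61,"hand":1}
    - {"offset":[455,-501,0],"roll":0.61,"hand":1}
    - {"offset":[455,-501,0],"roll":0.61,"hand":1}
    - {"offset":[455,-501,0],"roll":0.61,"hand":1}
    - {"offset":[455,-501,0],"roll":0.61,"hand":1}
    - {"offset":[455,-501,0],"roll":0.61,"hand":1}
    - {"offset":[455,-501,0],"roll":0.61,"hand":1}
    - {"offset":[455,-501,0],"roll":0.61,"hand":1}
    - {"offset":[455,-501,0],"roll":0.61,"hand":1}
    - {"offset":[455,-501,0],"roll":0.61,"hand":1}

```text
time: 1.77
tool_pos: [0.4726, 0.0721, 0.2308]
orientation: [3.141, 0.001, -0.141]
wrist_force: [-0.2, -0.5, -0.5]
width: -0.0001
finger_force: 0.0
```

>>> send_rows:
  rows:
    - {"offset":[0,0,35],"roll":0,"hand":1}
    - {"offset":[0,0,70],"roll":0,"hand":1}
    - {"offset":[0,0,105],"roll":0,"hand":1}
    - {"offset":[0,0,140],"roll":0,"hand":1}
    - {"offset":[0,0,170],"roll":0,"hand":1}
    - {"offset":[0,0,193],"roll":0,"hand":1}
    - {"offset":[0,0,193],"roll":0,"hand":1}
    - {"offset":[8,0,193],"roll":0,"hand":1}
    - {"offset":[16,0,193],"roll":0,"hand":1}
    - {"offset":[22,0,193],"roll":0,"hand":1}
    - {"offset":[27,0,193],"roll":0,"hand":1}
    - {"offset":[32,0,193],"roll":0,"hand":1}
    - {"offset":[37,0,193],"roll":0,"hand":1}
    - {"offset":[42,0,193],"roll":0,"hand":1}
    - {"offset":[47,0,193],"roll":0,"hand":1}
    - {"offset":[52,0,193],"roll":0,"hand":1}
    - {"offset":[52,0,193],"roll":0,"hand":1}

```text
time: 3.18
tool_pos: [0.5257, 0.0663, 0.0383]
orientation: [-3.141, -0.001, -0.14]
wrist_force: [-0.8, 0.4, 0.6]
width: 0.0
finger_force: 0.0
```

Run:
```python
from h import *
a=grab('top')['pixels'][140:230,220:350,::-1];b=grab('side')['pixels'][170:280,255:385,::-1]
r=lambda c:cv2.resize(c,(390,330),interpolation=cv2.INTER_CUBIC)
cv2.imwrite('pics/p1.png',np.hstack([r(a),r(b)]))
```

```text
(no output)
```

View pics/p1.png

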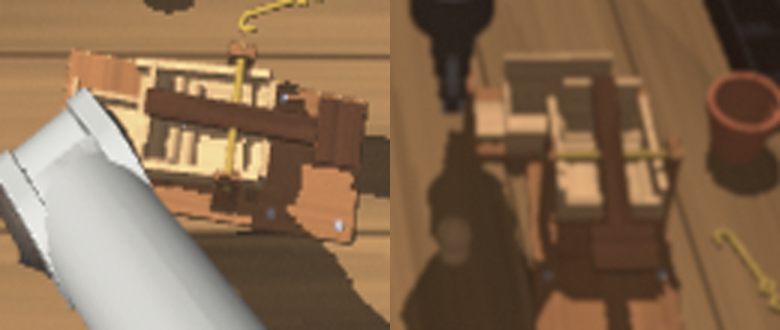

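In the right half, the fingertips at (452,105) stand just outside the push board at (480,95), lined up with it. I'll keep pushing.

>>> send_rows:
  rows:
    - {"offset":[5,0,0],"roll":0,"hand":1}
    - {"offset":[10,0,0],"roll":0,"hand":1}
    - {"offset":[14,0,0],"roll":0,"hand":1}
    - {"offset":[18,0,0],"roll":0,"hand":1}
    - {"offset":[21,0,0],"roll":0,"hand":1}
    - {"offset":[24,0,0],"roll":0,"hand":1}
    - {"offset":[24,0,0],"roll":0,"hand":1}

```text
time: 3.87
tool_pos: [0.5492, 0.063, 0.0383]
orientation: [-3.141, -0.001, -0.139]
wrist_force: [-0.5, 0.2, 0.0]
width: -0.0001
finger_force: 0.0
```

>>> send_rows:
  rows:
    - {"offset":[2,0,0],"roll":0,"hand":1}
    - {"offset":[4,0,0],"roll":0,"hand":1}
    - {"offset":[6,0,0],"roll":0,"hand":1}

```text
time: 4.12
tool_pos: [0.5543, 0.0622, 0.0384]
orientation: [3.141, 0.0, -0.139]
wrist_force: [-1.6, 0.4, 0.7]
width: -0.0001
finger_force: 0.8
```

>>> send_rows:
  rows:
    - {"offset":[2,0,0],"roll":0,"hand":1}
    - {"offset":[4,0,0],"roll":0,"hand":1}

```text
time: 4.28
tool_pos: [0.5562, 0.0619, 0.0381]
orientation: [3.14, 0.004, -0.139]
wrist_force: [-11.3, 0.2, 8.4]
width: 0.0001
finger_force: 5.7
```

>>> send_rows:
  rows:
    - {"offset":[2,0,0],"roll":0,"hand":1}
    - {"offset":[4,0,0],"roll":0,"hand":1}

```text
time: 4.45
tool_pos: [0.5562, 0.0618, 0.0375]
orientation: [3.138, 0.011, -0.138]
wrist_force: [-21.0, 1.8, 15.9]
width: 0.0001
finger_force: 10.4
```

The wrist force jumped to 21 N with no more travel, and the finger front sits at dispenser y of about 0.09, which is the expected home position. I'll back off, rise and move over the paddle.

>>> send_rows:
  rows:
    - {"offset":[-5,0,0],"roll":0,"hand":1}
    - {"offset":[-15,0,0],"roll":0,"hand":1}
    - {"offset":[-40,0,0],"roll":0,"hand":1}
    - {"offset":[-45,0,-40],"roll":0,"hand":1}
    - {"offset":[-45,0,-80],"roll":0,"hand":1}
    - {"offset":[-45,0,-120],"roll":0,"hand":1}
    - {"offset":[-45,0,-160],"roll":0,"hand":1}
    - {"offset":[-45,0,-192],"roll":0,"hand":1}
    - {"offset":[-45,0,-192],"roll":0,"hand":1}
    - {"offset":[-25,32,-192],"roll":0,"hand":1}
    - {"offset":[-5,64,-192],"roll":0,"hand":1}
    - {"offset":[15,97,-192],"roll":0,"hand":1}
    - {"offset":[35,130,-192],"roll":0,"hand":1}
    - {"offset":[55,162,-192],"roll":0,"hand":1}
    - {"offset":[75,194,-192],"roll":0,"hand":1}
    - {"offset":[95,226,-192],"roll":0,"hand":1}
    - {"offset":[95,226,-170],"roll":0,"hand":1}
    - {"offset":[95,226,-140],"roll":0,"hand":1}
    - {"offset":[95,226,-130],"roll":0,"hand":1}
    - {"offset":[95,226,-130],"roll":0,"hand":1}

```text
time: 6.12
tool_pos: [0.6224, -0.1755, 0.1648]
orientation: [-3.141, 0.006, -0.139]
wrist_force: [-0.2, 0.4, -0.7]
width: -0.0001
finger_force: 0.0
```

Run:
```python
from h import *
a=grab('top')['pixels'][140:230,220:350,::-1];b=grab('side')['pixels'][150:300,245:395,::-1]
r=lambda c:cv2.resize(c,(390,390),interpolation=cv2.INTER_CUBIC)
cv2.imwrite('pics/p2.png',np.hstack([r(a),r(b)]))
```

```text
(no output)
```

View pics/p2.png

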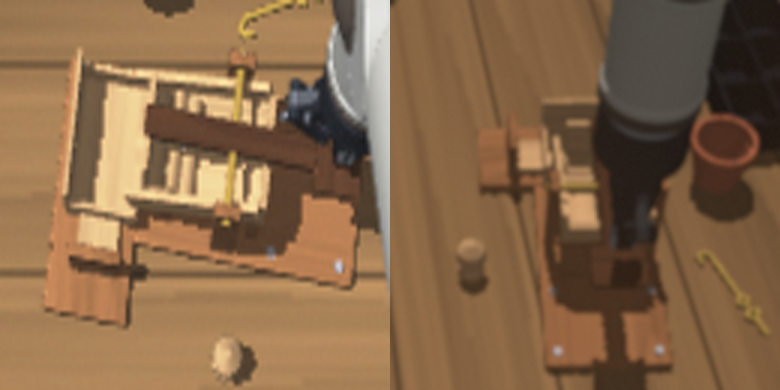

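The tray is now in line under the chute mouth, the push board is at left crop (100,255), and the fingertips are above the paddle at right crop (630,245). I'll press down and hold.

>>> send_rows:
  rows:
    - {"offset":[0,0,15],"roll":0,"hand":1}
    - {"offset":[0,0,28],"roll":0,"hand":1}
    - {"offset":[0,0,36],"roll":0,"hand":1}
    - {"offset":[0,0,42],"roll":0,"hand":1}
    - {"offset":[0,0,48],"roll":0,"hand":1}
    - {"offset":[0,0,54],"roll":0,"hand":1}
    - {"offset":[0,0,59],"roll":0,"hand":1}
    - {"offset":[0,0,62],"roll":0,"hand":1}
    - {"offset":[0,0,62],"roll":0,"hand":1}
    - {"offset":[0,0,62],"roll":0,"hand":1}
    - {"offset":[0,0,62],"roll":0,"hand":1}
    - {"offset":[0,0,62],"roll":0,"hand":1}
    - {"offset":[0,0,62],"roll":0,"hand":1}
    - {"offset":[0,0,62],"roll":0,"hand":1}
    - {"offset":[0,0,62],"roll":0,"hand":1}
    - {"offset":[0,0,62],"roll":0,"hand":1}
    - {"offset":[0,0,62],"roll":0,"hand":1}
    - {"offset":[0,0,62],"roll":0,"hand":1}
    - {"offset":[0,0,62],"roll":0,"hand":1}
    - {"offset":[0,0,62],"roll":0,"hand":1}

```text
time: 7.88
tool_pos: [0.6252, -0.1758, 0.1064]
orientation: [-3.141, -0.001, -0.139]
wrist_force: [0.2, 1.6, 4.6]
width: -0.0001
finger_force: 1.9
```

>>> send_rows:
  rows:
    - {"offset":[0,0,1],"roll":0,"hand":1}
    - {"offset":[0,0,1],"roll":0,"hand":1}
    - {"offset":[0,0,1],"roll":0,"hand":1}
    - {"offset":[0,0,1],"roll":0,"hand":1}
    - {"offset":[0,0,1],"roll":0,"hand":1}
    - {"offset":[0,0,1],"roll":0,"hand":1}
    - {"offset":[0,0,1],"roll":0,"hand":1}
    - {"offset":[0,0,1],"roll":0,"hand":1}

```text
time: 8.55
tool_pos: [0.6252, -0.1759, 0.1054]
orientation: [3.142, -0.0, -0.139]
wrist_force: [1.2, 1.9, 4.0]
width: 0.0
finger_force: 1.8
```

Run:
```python
from h import *
a=grab('top')['pixels'][140:230,220:350,::-1];b=grab('side')['pixels'][150:300,245:395,::-1]
r=lambda c:cv2.resize(c,(390,390),interpolation=cv2.INTER_CUBIC)
cv2.imwrite('pics/p3.png',np.hstack([r(a),r(b)]))
```

```text
(no output)
```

View pics/p3.png

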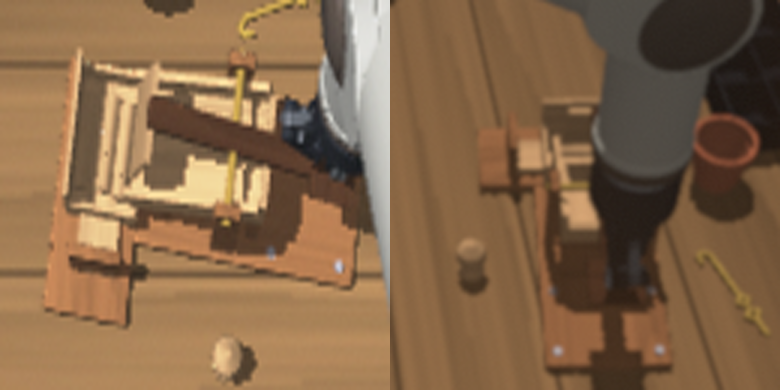

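The chute looks empty, and dowels lie in the tray at around left crop (115,150). I'll hold a little longer, then release gently and move clear.

>>> send_rows:
  rows:
    - {"offset":[0,0,1],"roll":0,"hand":1}
    - {"offset":[0,0,1],"roll":0,"hand":1}
    - {"offset":[0,0,1],"roll":0,"hand":1}
    - {"offset":[0,0,1],"roll":0,"hand":1}
    - {"offset":[0,0,1],"roll":0,"hand":1}
    - {"offset":[0,0,1],"roll":0,"hand":1}
    - {"offset":[0,0,-5],"roll":0,"hand":1}
    - {"offset":[0,0,-11],"roll":0,"hand":1}
    - {"offset":[0,0,-17],"roll":0,"hand":1}
    - {"offset":[0,0,-23],"roll":0,"hand":1}
    - {"offset":[0,0,-30],"roll":0,"hand":1}
    - {"offset":[0,0,-50],"roll":0,"hand":1}
    - {"offset":[0,0,-90],"roll":0,"hand":1}
    - {"offset":[0,0,-125],"roll":0,"hand":1}
    - {"offset":[-20,30,-125],"roll":0,"hand":1}
    - {"offset":[-40,60,-125],"roll":0,"hand":1}
    - {"offset":[-60,90,-125],"roll":0,"hand":1}
    - {"offset":[-80,120,-125],"roll":0,"hand":1}
    - {"offset":[-80,120,-125],"roll":0,"hand":1}
    - {"offset":[-80,120,-125],"roll":0,"hand":1}

```text
time: 10.32
tool_pos: [0.5264, -0.2863, 0.23]
orientation: [3.141, 0.002, -0.145]
wrist_force: [1.2, 1.0, -0.1]
width: 0.0001
finger_force: 0.0
```

Run:
```python
from h import *
a=grab('top')['pixels'][140:230,220:350,::-1];b=grab('side')['pixels'][150:300,245:395,::-1]
r=lambda c:cv2.resize(c,(390,390),interpolation=cv2.INTER_CUBIC)
cv2.imwrite('pics/p4.png',np.hstack([r(a),r(b)]))
```

```text
(no output)
```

View pics/p4.png

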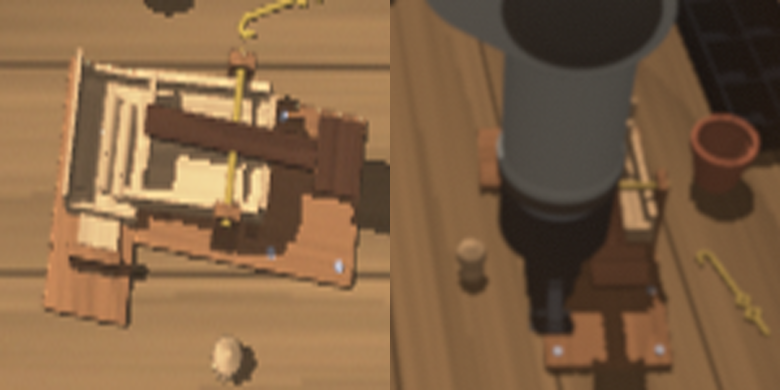

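The gate is shut again with the lever as it was at the start, and the chute is empty. One closer look at the tray will let me count the dowels.

Run:
```python
from h import *
a=load('top')['pixels'][148:195,235:300,::-1]
cv2.imwrite('pics/p5.png',cv2.resize(a,None,fx=12,fy=12,interpolation=cv2.INTER_CUBIC))
```

```text
(no output)
```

View pics/p5.png

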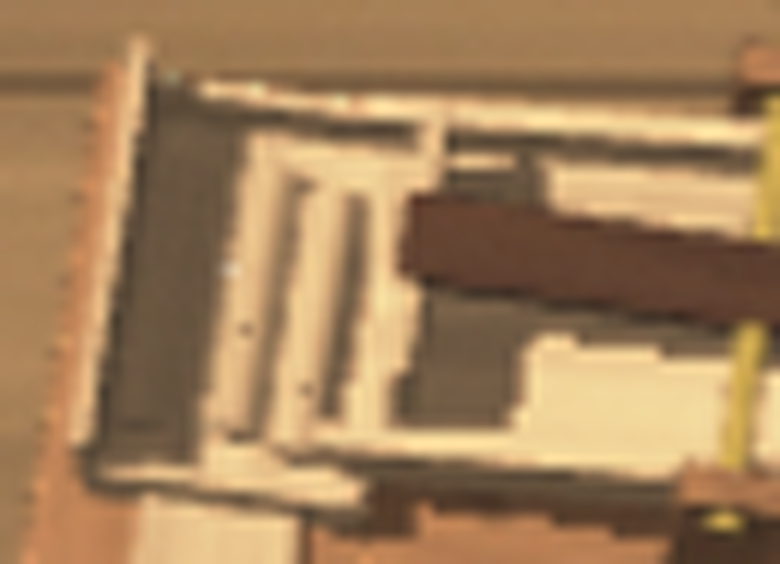

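I can see two dowels clearly in the tray, at (245,290) and (310,300). A third could be hidden in shadow, so I'll move the arm clear of the side camera and make one contrast-enhanced composite.

>>> send_rows:
  rows:
    - {"offset":[-20,30,0],"roll":0,"hand":1}
    - {"offset":[-40,65,0],"roll":0,"hand":1}
    - {"offset":[-60,100,0],"roll":0,"hand":1}
    - {"offset":[-80,135,0],"roll":0,"hand":1}
    - {"offset":[-110,165,0],"roll":0,"hand":1}
    - {"offset":[-140,195,0],"roll":0,"hand":1}
    - {"offset":[-165,225,0],"roll":0,"hand":1}
    - {"offset":[-165,225,0],"roll":0,"hand":1}
    - {"offset":[-165,225,0],"roll":0,"hand":1}
    - {"offset":[-165,225,0],"roll":0,"hand":1}

```text
time: 11.25
tool_pos: [0.3365, -0.4821, 0.2303]
orientation: [-3.14, -0.001, -0.137]
wrist_force: [0.4, 1.1, -0.3]
width: -0.0003
finger_force: 0.0
```

Run:
```python
from h import *
e=lambda c:(255*np.clip(c[:,:,::-1]/255.,0,1)**.5).astype(np.uint8)
r=lambda c:cv2.resize(e(c),(400,400),interpolation=cv2.INTER_CUBIC)
a=grab('top')['pixels'][148:190,238:280];b=grab('side')['pixels'][180:240,275:345]
cv2.imwrite('pics/p6.png',np.hstack([r(a),r(b)]))
O=np.array([.639,-.075]);ex=np.array([.138,.990]);ey=np.array([-.990,.138])
for n,(u0,v0,sx,sy) in(('top',(238,148,400/42,400/42)),('side',(275,180,400/70,400/60))):
  f=load(n)
  for x in(-.03+.125,.125,.125+.03,.06,.075): 
    q=proj(f,np.r_[O+x*ex,.024 if x>.09 else .06]);print(n,x,(q[0]-u0)*sx,(q[1]-v0)*sy)
print(a[:,:,0].astype(int)[20,5:40])
```

```text
top 0.095 259.1890655964107 256.41082369894383
top 0.125 166.9634981322753 243.45116911544957
top 0.155 74.78852020085957 230.50663303283267
top 0.06 368.30611104815085 245.026303129756
top 0.075 321.08262175025317 238.387436939094
side 0.095 269.2077826217038 243.7267102135064
side 0.125 264.1650988318825 190.4274072837844
side 0.155 259.27822185784345 138.7785941905321
side 0.06 281.9214919090785 253.822349492047
side 0.075 279.16553090640167 225.71933517564636
[218 221  91  95 106 105 105 105 104 108 135 200 231 231 199 153 162 231
 236 224 179 122 167 234 221 122 101 100 102 102 100 100  99 100  99]
```

View pics/p6.png

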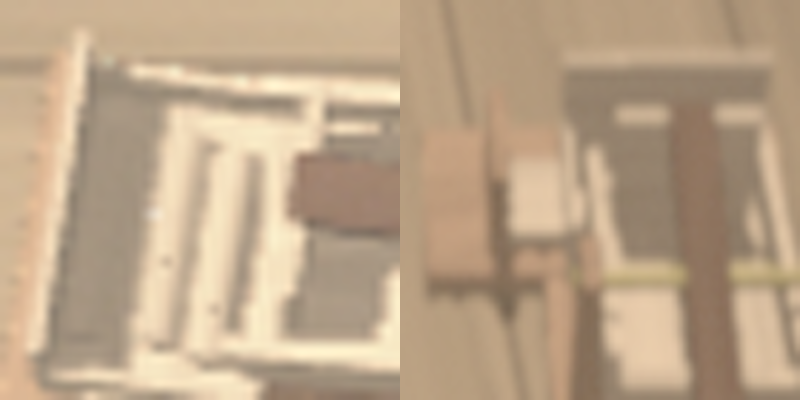

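The picture budget is used up, so I'll settle the third dowel from rectified pixel values. I'll compare the tray and chute shadows before and after.

Run:
```python
from h import *
O=np.array([.639,-.075]);ex=np.array([.138,.990]);ey=np.array([-.990,.138])
now=load('top');sid=load('side');old=cv2.imread('pics/top0.png')[:,:,::-1]
old=cv2.resize(old,(560,420),interpolation=cv2.INTER_AREA); so=cv2.resize(cv2.imread('pics/side0.png')[:,:,::-1],(560,420),interpolation=cv2.INTER_AREA)
def samp(f,img,xs,ys,z):
  m=np.array([[proj(f,np.r_[O+x*ex+y*ey,z]) for x in xs] for y in ys],np.float32)
  return cv2.remap(img.astype(np.float32),m[...,0],m[...,1],cv2.INTER_LINEAR).mean(2).astype(int)
xs=np.arange(.09,.164,.004);ys=np.arange(-.052,.053,.008)
print('x',(xs*1000).astype(int))
print('tray now');print(samp(now,now['pixels'],xs,ys,.024))
print('tray old (y+.045)');print(samp(now,old,xs,ys+.045,.018))
cx=np.arange(0,.092,.004);print('chute x',(cx*1000).astype(int));cy=np.array([.012,.016,.02,.024,.028])
print('now');print(samp(now,now['pixels'],cx,cy,.06));print('old');print(samp(now,old,cx,cy,.06))
print('side chute now');print(samp(sid,sid['pixels'],cx,cy,.07));print('old');print(samp(sid,so,cx,cy,.07))
```

```text
x [ 90  94  98 102 106 110 114 118 122 126 130 134 138 142 146 150 154 158
 162]
tray now
[[132  89  86  85  85  78  92  96  98  85  83  83  90  90  86  76  75  75
  167]
 [192 191 198 197 192 191 196 196 189 179 179 115  89  88  89  89  85  75
  154]
 [134 186 196 181 189 195 161 137 154 188 175 118  89  86  86  85  85  76
  148]
 [122 184 167 117 163 193 185 134 145 181 180 115  88  84  86  85  83  75
  155]
 [114 183 143  99 155 189 186 124 144 183 179 115  88  83  84  85  83  79
  139]
 [187 200 131 104 155 193 181 133 141 180 184 130  86  84  85  85  83  75
  155]
 [197 190 133 100 154 189 190 125 142 181 184 120  88  83  85  86  84  75
  143]
 [193 194 138  94 150 189 186 126 142 148 170 121  88  82  84  86  85  80
  143]
 [187 201 141 103 150 191 188 133 139 177 180 122  87  84  85  87  84  75
  151]
 [192 200 156  88 143 174 187 120 136 178 183 119  88  81  84  86  84  74
  128]
 [200 199 189 182 173 189 186 131 135 168 173 133  86  83  83  87  84  75
  152]
 [ 85  93 107 108 111 129 158 184 193 190 184 117  86  89  88  85  81  75
  148]
 [106 181 192 192 186 186 189 189 191 
[... 2627 characters left out ...]
64  64  63  64]
 [163 164 163 163 163 162 162 162 150 118 107 122 115  83  66  66  66  65
   64  64  63  63  63]
 [160 161 161 160 160 160 160 160 148 114 104 122 118  91  71  69  67  64
   63  64  63  62  63]]
old
[[154 156 154 151 150 151 151 141 106  81  92 113 127 133 125 120 115  92
   71  64  63  62  63]
 [159 160 158 158 158 158 157 148 110  82  92 113 127 132 125 121 116  92
   71  63  63  61  62]
 [161 162 161 161 160 160 160 151 113  83  92 112 126 132 125 121 116  93
   71  64  62  61  62]
 [160 161 160 160 160 160 160 149 109  82  92 112 126 131 125 121 116  93
   71  63  62  62  62]
 [158 159 158 158 158 158 155 139 101  78  92 113 125 131 124 119 116  97
   77  71  70  65  62]]
```

The shadowed strip in the tray is about 4 levels darker than before, over exactly a dowel's length (70 mm). That is the same signature the shadowed dowel showed in the chute at the start. The chute shadow is now flat, so it is empty. All three dowels are in the tray, so I'm handing in.

```bash
python3 -c "
from plant import robot
print(robot.close_job())"
```

```text
the job is handed in; nothing more can be done
None
```

I pushed the tray home, held the paddle down until the chute was empty, let the gate fall shut, moved the arm clear and handed the job in; two dowels are plainly visible in the tray, the third I inferred from shadow pixel values, and no verdict was returned.

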